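# Heft two tins of screws and seat the full one in its sprung holder

## Task

Two identical closed steel tins of screws stand on the bench, one full and one nearly empty. Heft the left one (as seen from the robot) and set it back, then heft the right one, lifting each about 6 cm clear and holding it still for a moment to feel its weight. Push the heavier tin down into the wooden holder, past its sprung cheek, until it is fully home on the holder's floor, pressing gently rather than slamming it; leave the lighter one standing on the bench, keep both tins upright, and do not disturb the other things.

Things in the scene. Friction and masses are not known exactly. Their poses are not given: they have to be found in the camera images.
- tin_left_mid (a point): centre, half-way up (z along its axis), of a closed plain steel tin, a round can 54 mm in diameter and 88 mm tall, foot bevelled, lid fixed on (top 27 mm, same diameter). Both tins look the same; one weighs 0.6 to 0.85 kg, the other 0.23 to 0.3 kg; which is which changes and shows only when lifted. This is the tin that starts at the left (larger y).
- tin_right_mid (a point): centre, half-way up (z along its axis), of a closed plain steel tin, a round can 54 mm in diameter and 88 mm tall, foot bevelled, lid fixed on (top 27 mm, same diameter). Both tins look the same; one weighs 0.6 to 0.85 kg, the other 0.23 to 0.3 kg; which is which changes and shows only when lifted. This is the tin that starts at the right (smaller y), between the left tin and the holder.
- holder: wooden tin holder fixed to the bench, 110 x 81 mm, 42 mm high. Origin: on the bench under the centre of its well; x from the sprung cheek to the back wall, z up. The well is open above, its floor 8.5 mm above the bench; three fixed walls stand 28.5 mm from the centre (+x and both sides), flaring at the mouth from 32 mm up
- seat: square cork-lined floor plate of the well; origin at the centre of its top face, 8.5 mm above the bench; axes as the holder's. Seated, a tin's centre is 52.5 mm above the bench and up to 2 mm to the +x side of the well's centre. The cheek's grip holds a tin part-way down: it must be pressed down, with about 5 to 15 N, until it meets the floor, where the force rises sharply
- cheek (a joint): dark wooden cheek, 40 mm wide and 46 mm high, pushed into the well from -x by a spring; 0 at rest, grows to 0.012 m as pushed out. At 0 its upright face is 22.5 mm from the well's centre; from 28 mm up it slopes outward (30.5 mm from the centre at its top) to lead a tin in. A seated tin holds it back 3 to 5 mm against 8 to 10 N
- bench: the workbench itself, fixed; its top is the plane z = 0
- chisel: bystander: a chisel with dark handle, 184 x 42 x 26 mm, lying along x between the two tins' places, loose
- wax_tin: bystander: small open tin of wax, 61 mm in diameter, 18 mm high, behind the tins, loose; origin at its underside
- tea_glass: bystander: drinking glass, 85 mm in diameter, 90 mm high, behind the tins, loose; origin at its underside
Things that resemble listed ones, but are neither listed nor needed, are in the scene too. What is shaped like the part that bears tin_left_mid but orange is not meant. Leave any turquoise look-alike of the part that bears tin_right_mid alone.

How it is judged:
By the outcome, as a careful person would: the job done as asked, in the order asked, and still so for the second after the job is handed in, with the robot touching nothing.
It also fails if it takes over 72 s, if anything falls off the work surface, if the arm or the gripper's body presses on something with over 40 N, if the wrist force passes 120 N, or if a joint passes its speed limit or range.

## Robot

A 6-joint arm with a two-finger parallel gripper is mounted at the origin on a cart in front of the work surface, level with it; the furniture and walls round the work are solid. World frame = base frame: x ahead of the robot, y to its left, z up, the work surface at z = 0. Lengths are in mm, angles in rad, forces in N, time in s.
With the tool pointing down it reaches from about 350 to 875 mm from the base axis. Payload 4.2 kg.
Tool frame: the origin (TCP) lies at the very end of the fingers, on their centre line; the grasp point (between the pads) lies 19 mm behind it (arm.pinch_z is the distance from the TCP to the grasp point, in mm); x points along the fingers, y is the direction in which the jaws open and shut, and the axes are right-handed (so a half turn about x gives the same grasp; the last joint's range is limited). The gripper opens to 85 mm and grips with 20 to 120 N. Pads are 22 mm wide; open, the fingers measure 114 mm over their backs; the gripper's body (76 mm by 85 mm) begins 54 mm behind the grasp point. The pads swing forward as they close: fully open they stand 13 mm farther back than shut.
Start: joints at [-1.086, 0.385, 0.008, 0, -1.194, -0.259], TCP at [139.946, -609.109, 231.312] pointing down, gripper open.
Joint ranges: [-3.14, 3.14], [-1.21, 2.06], [-1.07, 1.41], [-3.16, 2.05], [-2.99, -0.16], [-3.1, 3.1]. Speed limits (rad/s): [2.79, 2.79, 3.14, 3.14, 3.14, 3.14].

## Interface

Orientations are given as a unit quaternion [x, y, z, w].
In Python, from bench import arm gives the robot as it stands.
- The arm moves only by the tool drive_tool, never from a script. Its argument "motion" is a list of rows, each a list of 4 numbers: the shift along the tool's x, y, z in mm, then the turn about the tool's x in degrees. In form: [[dx, dy, dz, spin], ...]. A call has 1 to 10 rows; each row shifts and turns the commanded pose from where the row before left it, along the tool's axes as they then stand; what a row does not reach is not made up. A row lasts 1/12 s, in which the tool goes at most 41.7 mm and 7.16 degrees, less where a joint would pass 70% of its speed; a pose out of reach is approached as far as the arm can. A call with a gripper value outside its range is refused whole. "grip" is the finger opening in mm, from 0 to 85.4, set as the call begins (left out, the last holds). The fingers move at their own pace and stop on an object; the grip force is fixed at half the most. Time passes only in rows, so rows that do not move let the fingers close. It gives the time, the measured TCP pose, the force and the opening at its end, in the units of the state.
- arm.read_state(): the state, without advancing time (a new reading comes with each control period).
- arm.get_image(name): name is "side" or "top"; returns the picture (400x640x3 uint8, red, green, blue); there is no depth.
- arm.calibration(name): a dict with "K" (3x3 intrinsics, pixels), "eye" and "attitude" of the camera in the world. Camera axes: x right, y up, looking along -z (the intrinsics and any distortion apply to the point x, -y, -z); pixel columns grow to the right and rows downward; lengths in mm; the calibration is good to about 2 mm. A picture is of the moment at which its call begins. calibration takes no time and is no camera call.
- arm.job_done(): hands the job in, once; it reports no verdict.
The state is a dict: "clock": time; "joints": joint angles; "joint_vel": joint speeds; "joint_efforts": joint torques, N m; "position": TCP position; "ee_rot": TCP orientation; "contact_force": force on the tool from outside, world axes, zero at the start; "wrist_torque": the same for the moment, N m; "gripper_width": finger opening in mm.
Only numpy, scipy, OpenCV 4.12 (cv2) and the standard library are available. Lean on these libraries where they do the work, as an engineer would, in place of code of your own. Each camera call takes 0.05 s, during which the arm holds its last target. There are 200 camera calls.

## Working session

There is one attempt and no reset: what is moved stays moved. The work goes in short steps, Python scripts to look and compute and a tool call to move; the robot and the scene stay as the last step left them, time stands still between calls to the robot, and variables do not carry over. Pictures are saved under pics/ and viewed, about 8 in all and at most 12, crops included, and the job is handed in when it is done.

Besides the shell and the picture viewer there is one more tool, called after "Emit:" as name(argument=value, ...), one argument or row to a line, values as JSON. drive_tool: Moves the arm, as the interface text tells. Its arguments: {"type":"object","properties":{"motion":{"type":"array"},"grip":{"type":"number"}},"required":["motion"]}

```bash
mkdir -p pics; ls; python3 - <<'E'
from bench import arm
import cv2
for n in("side","top"):
    cv2.imwrite(f"pics/{n}0.png",arm.get_image(n)[:,:,::-1]); c=arm.calibration(n); print(n,c)
print(arm.read_state())
E
```

```text
pics
side {'K': array([[484.28343838,   0.        , 324.20184695],
       [  0.        , 484.28343838, 196.08846697],
       [  0.        ,   0.        ,   1.        ]]), 'eye': array([  383.24882802, -1335.17406183,   492.33106127]), 'attitude': array([ 0.49613107, -0.03630619, -0.07907515,  0.86387669])}
top {'K': array([[468.9010895 ,   0.        , 322.39724658],
       [  0.        , 468.9010895 , 199.32655975],
       [  0.        ,   0.        ,   1.        ]]), 'eye': array([ 337.07625329,  -25.52609547, 1244.09058531]), 'attitude': array([-0.06356891,  0.04844322,  0.71019652, -0.69945203])}
{'clock': 0.1, 'joints': array([-1.08639011e+00,  3.85517821e-01,  6.75305734e-03, -4.19724263e-04,
       -1.19402036e+00, -2.58575539e-01]), 'joint_vel': array([-0.00056435, -0.00201219,  0.00221693,  0.00089556, -0.00176781,
       -0.00251434]), 'joint_efforts': array([-2.52094742e-04, -3.93317771e+01,  1.88929778e+01,  4.19794545e+00,
       -2.59683169e-03,  3.98306412e-06]), 'position': array([ 139.8256273 , -608.61729881,  230.30652107]), 'ee_rot': array([-0.07891397,  0.70273633,  0.08032447,  0.70248289]), 'contact_force': array([0.34707534, 0.05355055, 0.2001173 ]), 'wrist_torque': array([ 0.04030537, -0.01372917,  0.01685103]), 'gripper_width': 85.22112010278028}
```

View pics/side0.png

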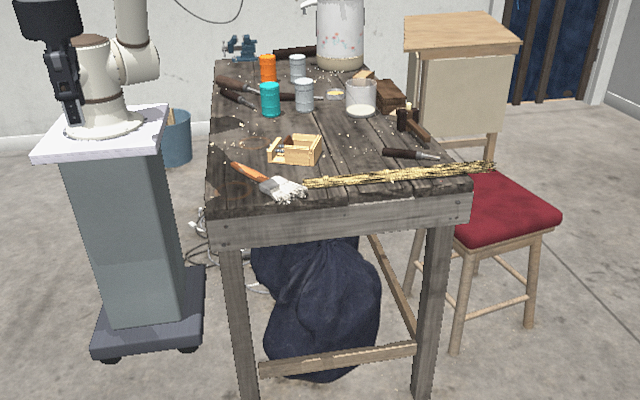

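View pics/top0.png

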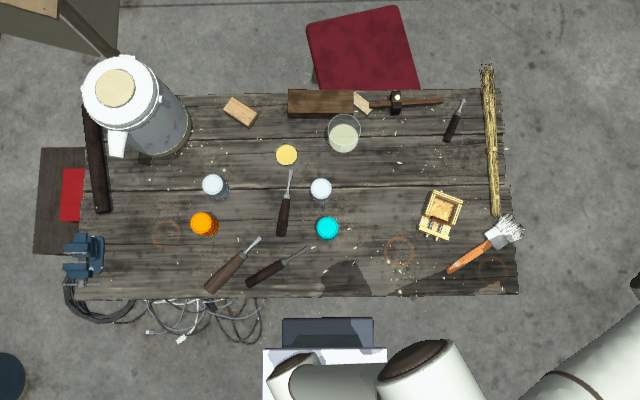

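The steel tins are at top px (213,185) for the left and (321,188) for the right. The look-alikes are orange at (203,223) and turquoise at (327,228), and neither is meant. The holder is at (441,215), the chisel at (284,203) between the tins, the wax tin at (286,155) and the glass at (344,133). I'll confirm these in an enlarged crop.

```bash
cat > h.py <<'E'
import numpy as np, cv2
from scipy.spatial.transform import Rotation as R
from bench import arm
def ray(cam,u,v):
    c=arm.calibration(cam); K=c["K"]
    d=np.linalg.inv(K)@[u,v,1]; d=R.from_quat(c["attitude"]).apply([d[0],-d[1],-d[2]])
    return np.array(c["eye"]),d
def onz(cam,u,v,z):
    e,d=ray(cam,u,v); return e+d*(z-e[2])/d[2]
def proj(cam,p):
    c=arm.calibration(cam); q=R.from_quat(c["attitude"]).inv().apply(np.atleast_2d(p)-c["eye"])
    q=np.c_[q[:,0],-q[:,1],-q[:,2]]@c["K"].T; return q[:,:2]/q[:,2:]
E
python3 - <<'E'
from h import *
t=cv2.imread("pics/top0.png"); s=cv2.imread("pics/side0.png")
def crop(im,x0,y0,w,h,k): return cv2.resize(im[y0:y0+h,x0:x0+w],None,fx=k,fy=k,interpolation=cv2.INTER_CUBIC)
a=np.hstack([crop(t,190,165,50,50,8),crop(t,300,165,50,50,8)])   # 800x400
cv2.imwrite("pics/c1.png",a)
b=np.hstack([crop(t,410,180,60,70,6.6666),crop(s,260,125,66,46,6)]) if 0 else None
H=crop(t,410,182,60,66,8); S=crop(s,262,128,64,42,5)
out=np.zeros((528,800,3),np.uint8); out[:,:480]=H; out[:210,480:800]=S; S2=crop(s,250,45,64,80,4)[:,:]
out[210:210+318,480:480+256]=S2[:318]
cv2.imwrite("pics/c2.png",out)
E
```

```text
(no output)
```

View pics/c1.png

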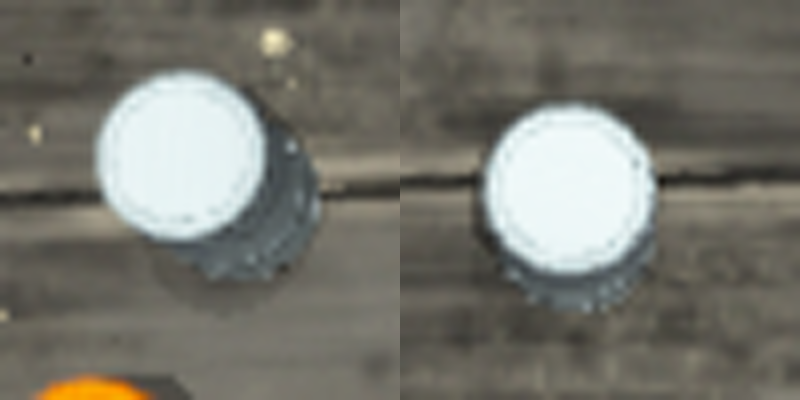

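View pics/c2.png

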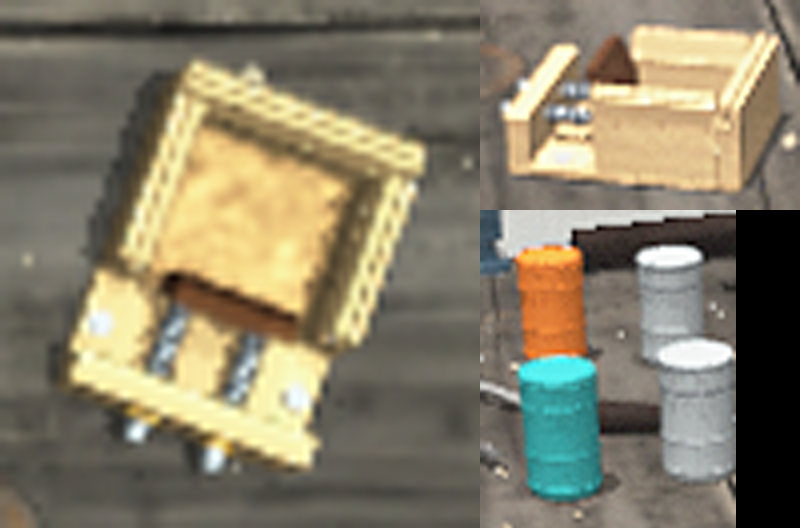

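The crops show two plain grey-white steel tins, with lid centres at crop (182,155) and (570,188). The holder's back wall points up and right, with the brown cheek and its springs at lower left. Now I'll turn these into positions.

```bash
python3 - <<'E'
from h import *
f=lambda x,y,u0,v0:(u0+(x+.5)/8-.5,v0+(y+.5)/8-.5)
print("L",onz("top",*f(182,155,190,165),88)); print("R",onz("top",*f(170,188,300,165),88))
pts={"outTL":(192,62,42),"outTR":(425,150,42),"outL":(122,260,42),"outR":(352,345,42),"fl1":(205,125,8.5),"fl2":(350,185,8.5),
"postL":(70,375,42),"postR":(310,468,42),"chkL":(172,275,46),"chkR":(298,325,46)}
P={}
for k,(x,y,z) in pts.items(): P[k]=onz("top",*f(x,y,410,182),z); print(k,P[k].round(1))
a=P["outTL"]-P["outL"];b=P["outTR"]-P["outR"];c=P["outTL"]-P["outTR"];d=P["outL"]-P["outR"]
for v in(a,b,c,d,P["postL"]-P["postR"]): print(np.linalg.norm(v),np.degrees(np.arctan2(v[1],v[0])))
for n,p in (("chisel",(284,203)),("glass",(344,133)),("turq",(327,228)),("orange",(203,223)),("chtip",(290,172)),("chend",(282,233)),("wax",(286,155))): print(n,onz("top",*p,88 if n in("turq","orange","glass") else 13).round())
print(R.from_quat(arm.read_state()["ee_rot"]).as_matrix().round(3))
E
```

```text
L [566.24711768 275.41162971  88.        ]
R [550.83820814   1.62257359  88.        ]
outTL [ 550.9 -289.5   42. ]
outTR [ 520.8 -362.8   42. ]
outL [ 486.7 -263.9   42. ]
outR [ 458.1 -335.8   42. ]
fl1 [ 535.5 -300.1    8.5]
fl2 [ 514.6 -346.8    8.5]
postL [ 449.9 -245.5   42. ]
postR [ 419.1 -320.2   42. ]
chkL [ 481.1 -278.8   46. ]
chkR [ 464.4 -318.    46. ]
69.15560432954173 -21.77476174517288
68.24726406197205 -23.30391768930466
79.18464741029766 67.65124199279589
77.35957763580637 68.32846639555224
80.8024312898441 67.55656179786772
chisel [526. 102.  13.]
glass [693. -59.  88.]
turq [450. -12.  88.]
orange [468. 296.  88.]
chtip [610.  86.  13.]
chend [446. 107.  13.]
wax [657.  96.  13.]
[[-0.001 -0.224  0.975]
 [ 0.002  0.975  0.224]
 [-1.     0.002 -0.   ]]
```

Emit:
drive_tool(
  motion=[
    [0,0,0,6.5],
    [0,0,0,6.4],
    [0,26,30,0],
    [0,26,30,0],
    [0,26,30,0],
    [0,26,30,0],
    [0,26,30,0],
    [0,26,30,0],
    [0,26,30,0],
    [0,26,30,0],
  ],
  grip=85,
)

```text
clock: 0.93
position: [380.8, -399.2, 231.0]
ee_rot: [-0.0, 0.707, 0.0, 0.707]
contact_force: [0.1, -0.5, 0.6]
gripper_width: 85.4
```

Emit:
drive_tool(
  motion=[
    [0,34,10,0],
    [0,34,10,0],
    [0,34,10,0],
    [0,34,10,0],
    [0,34,10,0],
    [0,34,10,0],
    [0,34,10,0],
    [0,34,10,0],
    [0,34,10,0],
    [0,34,10,0],
  ],
)

```text
clock: 1.77
position: [479.4, -59.1, 231.2]
ee_rot: [-0.0, 0.707, 0.0, 0.707]
contact_force: [0.3, -0.3, 0.6]
gripper_width: 84.5
```

Tracking is accurate. I'll move on to above the left tin at (566, 275.5).

Emit:
drive_tool(
  motion=[
    [0,35,9,0],
    [0,35,9,0],
    [0,35,9,0],
    [0,35,9,0],
    [0,35,9,0],
    [0,35,9,0],
    [0,35,9,0],
    [0,35,9,0],
    [0,35,9,0],
    [0,19.5,5.5,0],
  ],
)

```text
clock: 2.6
position: [566.1, 277.0, 230.3]
ee_rot: [-0.001, 0.707, 0.001, 0.707]
contact_force: [0.6, -0.3, 0.6]
gripper_width: 85.0
```

Emit:
drive_tool(
  motion=[
    [15,0,0,0],
    [20,0,0,0],
    [20,0,0,0],
    [20,0,0,0],
    [15,0,0,0],
    [15,0,0,0],
    [10,0,0,0],
    [5,0,0,0],
    [0,0,0,0],
    [0,0,0,0],
  ],
)

```text
clock: 3.43
position: [566.2, 273.8, 111.7]
ee_rot: [-0.0, 0.707, 0.0, 0.707]
contact_force: [-0.4, -0.8, 0.7]
gripper_width: 85.3
```

```bash
python3 - <<'E'
from h import *
st=arm.read_state(); print(st["position"])
t=arm.get_image("top")[:,:,::-1]; s=arm.get_image("side")[:,:,::-1]
a=cv2.resize(t[130:230,160:260],None,fx=4,fy=4,interpolation=2); b=cv2.resize(s[25:125,235:335],None,fx=4,fy=4,interpolation=2)
cv2.imwrite("pics/l1.png",np.hstack([a,b]))
E
```

```text
[566.1775531  273.80305836 111.65212326]
```

View pics/l1.png

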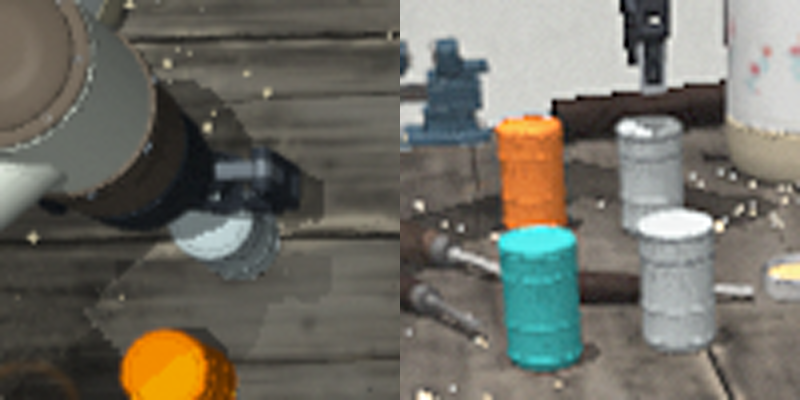

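The side crop shows the finger at column ~653 above the left tin at ~651, so x is aligned. Next I descend to TCP z≈48, close the fingers and lift.

Emit:
drive_tool(
  motion=[
    [8,1.5,0,0],
    [12,0,0,0],
    [12,0,0,0],
    [12,0,0,0],
    [10,0,0,0],
    [7,0,0,0],
    [3,0,0,0],
    [0,0,0,0],
    [0,0,0,0],
  ],
)

```text
clock: 4.28
position: [566.2, 275.3, 47.4]
ee_rot: [-0.0, 0.707, 0.0, 0.707]
contact_force: [-0.6, -0.7, -0.9]
gripper_width: 84.9
```

Emit:
drive_tool(
  motion=[
    [0,0,0,0],
    [0,0,0,0],
    [0,0,0,0],
    [0,0,0,0],
    [0,0,0,0],
    [0,0,0,0],
    [0,0,0,0],
    [0,0,0,0],
    [0,0,0,0],
    [0,0,0,0],
  ],
  grip=40,
)

```text
clock: 5.12
position: [566.6, 275.7, 48.2]
ee_rot: [-0.0, 0.706, 0.001, 0.708]
contact_force: [0.7, 0.2, 5.8]
gripper_width: 52.8
```

Emit:
drive_tool(
  motion=[
    [-3,0,0,0],
    [-7,0,0,0],
    [-10,0,0,0],
    [-12,0,0,0],
    [-12,0,0,0],
    [-10,0,0,0],
    [-7,0,0,0],
    [-3,0,0,0],
    [0,0,0,0],
    [0,0,0,0],
  ],
)

```text
clock: 5.95
position: [565.6, 275.0, 111.2]
ee_rot: [-0.0, 0.707, 0.0, 0.707]
contact_force: [-0.9, 0.0, -2.7]
gripper_width: 52.9
```

Emit:
drive_tool(
  motion=[
    [0,0,0,0],
    [0,0,0,0],
    [0,0,0,0],
    [0,0,0,0],
    [0,0,0,0],
    [0,0,0,0],
    [0,0,0,0],
    [0,0,0,0],
    [0,0,0,0],
    [0,0,0,0],
  ],
)

```text
clock: 6.78
position: [565.9, 275.2, 111.4]
ee_rot: [-0.0, 0.707, 0.0, 0.707]
contact_force: [-0.8, -0.1, -3.1]
gripper_width: 52.8
```

```bash
python3 - <<'E'
from h import *
for i in range(5):
    s=arm.get_image("side"); st=arm.read_state(); print(st["contact_force"].round(2),st["position"].round(1),st["gripper_width"])
t=arm.get_image("top")
a=cv2.resize(t[130:230,160:260],None,fx=4,fy=4,interpolation=2); b=cv2.resize(s[25:125,235:335],None,fx=4,fy=4,interpolation=2)
cv2.imwrite("pics/l2.png",np.hstack([a,b])[:,:,::-1])
E
```

```text
[ 0.39 -0.38 -2.65] [565.9 275.2 111.4] 52.82925476407594
[ 0.16 -1.21 -3.07] [565.9 275.2 111.4] 52.7842919763458
[ 0.38  0.94 -2.39] [565.9 275.2 111.3] 52.68078739476588
[-0.58 -0.25 -3.  ] [565.9 275.1 111.3] 52.53253292393043
[ 0.08 -0.07 -3.07] [565.9 275.2 111.3] 52.80044270921556
```

View pics/l2.png

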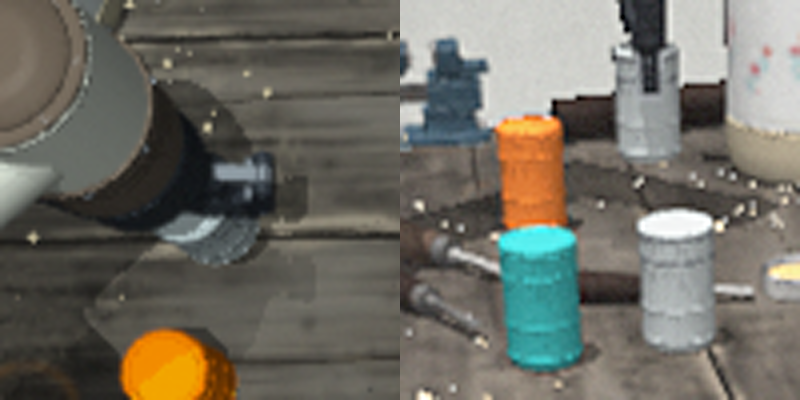

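The left tin hangs upright and clear by ~63 mm. It weighs ~3 N (~0.3 kg), so it is the lighter one. I'm setting it back.

Emit:
drive_tool(
  motion=[
    [5,0,0,0],
    [10,0,0,0],
    [12,0,0,0],
    [12,0,0,0],
    [9,0,0,0],
    [6,0,0,0],
    [4,0,0,0],
    [3,0,0,0],
    [1.5,0,0,0],
    [0.5,0,0,0],
  ],
)

```text
clock: 7.92
position: [566.0, 275.3, 48.4]
ee_rot: [-0.0, 0.707, 0.0, 0.707]
contact_force: [-0.8, 0.4, -2.4]
gripper_width: 52.8
```

Emit:
drive_tool(
  motion=[
    [0.5,0,0,0],
    [0,0,0,0],
    [0,0,0,0],
  ],
)

```text
clock: 8.17
position: [566.1, 275.4, 48.3]
ee_rot: [-0.0, 0.707, 0.0, 0.707]
contact_force: [-0.8, 0.6, -2.7]
gripper_width: 52.9
```

Emit:
drive_tool(
  motion=[
    [0.4,0,0,0],
    [0.3,0,0,0],
    [0.3,0,0,0],
    [0,0,0,0],
    [0,0,0,0],
    [0,0,0,0],
  ],
)

```text
clock: 8.67
position: [566.4, 275.4, 48.2]
ee_rot: [-0.0, 0.707, 0.001, 0.708]
contact_force: [-1.5, -0.6, 5.7]
gripper_width: 53.0
```

On the bench (force +5.7 N). I open the fingers, wait, then rise.

Emit:
drive_tool(
  motion=[
    [0,0,0,0],
    [0,0,0,0],
    [0,0,0,0],
    [0,0,0,0],
    [0,0,0,0],
    [0,0,0,0],
    [0,0,0,0],
    [0,0,0,0],
    [0,0,0,0],
    [0,0,0,0],
  ],
  grip=85,
)

```text
clock: 9.5
position: [565.9, 275.2, 46.8]
ee_rot: [-0.0, 0.707, 0.0, 0.707]
contact_force: [-0.2, 0.3, 0.5]
gripper_width: 84.8
```

Emit:
drive_tool(
  motion=[
    [-4,0,0,0],
    [-10,0,0,0],
    [-16,0,0,0],
    [-20,0,0,0],
    [-20,0,0,0],
    [-20,0,0,0],
    [-14,0,0,0],
    [-6,0,0,0],
  ],
)

```text
clock: 10.17
position: [567.1, 275.9, 160.7]
ee_rot: [0.001, 0.705, 0.002, 0.709]
contact_force: [0.8, 0.1, 0.7]
gripper_width: 85.0
```

Emit:
drive_tool(
  motion=[
    [0,-20,-1,0],
    [0,-32,-2,0],
    [0,-32,-2,0],
    [0,-32,-2,0],
    [0,-32,-2,0],
    [0,-32,-2,0],
    [0,-32,-2,0],
    [0,-32,-2,0],
    [0,-20,0,0],
    [0,-10,0,0],
  ],
)

```text
clock: 11.0
position: [549.7, -1.8, 156.4]
ee_rot: [0.001, 0.708, -0.001, 0.707]
contact_force: [0.8, 1.0, 0.8]
gripper_width: 84.7
```

```bash
python3 - <<'E'
from h import *
t=arm.get_image("top"); s=arm.get_image("side"); print(arm.read_state()["position"])
a=cv2.resize(t[130:230,160:260],None,fx=4,fy=4,interpolation=2); b=cv2.resize(s[25:125,235:335],None,fx=4,fy=4,interpolation=2)
cv2.imwrite("pics/l3.png",np.hstack([a,b])[:,:,::-1])
E
```

```text
[550.39793794  -0.55295164 156.48367895]
```

View pics/l3.png

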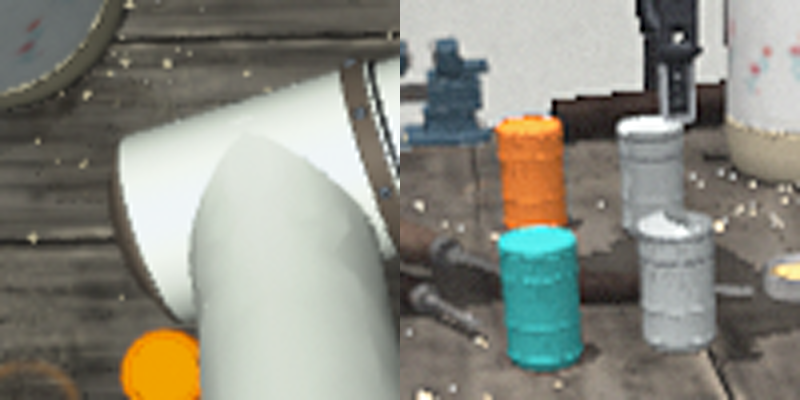

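The left tin is back, upright, in its old place. The gripper is over the right tin at (675,280) in the crop. I descend 108 mm, shifting +2 mm in y.

Emit:
drive_tool(
  motion=[
    [8,2,0.5,0],
    [16,0,0,0],
    [18,0,0,0],
    [16,0,0,0],
    [14,0,0,0],
    [14,0,0,0],
    [11,0,0,0],
    [8,0,0,0],
    [3,0,0,0],
    [0,0,0,0],
  ],
)

```text
clock: 11.93
position: [551.1, 3.9, 47.8]
ee_rot: [-0.001, 0.708, 0.0, 0.706]
contact_force: [-0.0, -0.7, 0.1]
gripper_width: 84.9
```

Emit:
drive_tool(
  motion=[
    [0,0,0,0],
    [0,0,0,0],
    [0,0,0,0],
    [0,0,0,0],
    [0,0,0,0],
    [0,0,0,0],
    [0,0,0,0],
    [0,0,0,0],
    [0,0,0,0],
    [0,0,0,0],
  ],
  grip=40,
)

```text
clock: 12.77
position: [552.2, 3.0, 50.0]
ee_rot: [-0.0, 0.706, 0.0, 0.708]
contact_force: [-0.7, -1.7, 4.7]
gripper_width: 52.8
```

Emit:
drive_tool(
  motion=[
    [-3,0,0,0],
    [-7,0,0,0],
    [-10,0,0,0],
    [-12,0,0,0],
    [-12,0,0,0],
    [-10,0,0,0],
    [-7,0,0,0],
    [-3,0,0,0],
    [0,0,0,0],
    [0,0,0,0],
  ],
)

```text
clock: 13.6
position: [551.0, 3.1, 112.4]
ee_rot: [-0.0, 0.707, 0.0, 0.707]
contact_force: [-0.5, -0.5, -7.3]
gripper_width: 52.8
```

Emit:
drive_tool(
  motion=[
    [0,0,0,0],
    [0,0,0,0],
    [0,0,0,0],
    [0,0,0,0],
    [0,0,0,0],
    [0,0,0,0],
    [0,0,0,0],
    [0,0,0,0],
    [0,0,0,0],
    [0,0,0,0],
  ],
)

```text
clock: 14.43
position: [551.6, 3.2, 112.8]
ee_rot: [-0.0, 0.707, 0.0, 0.707]
contact_force: [-0.1, 0.4, -6.6]
gripper_width: 53.0
```

```bash
python3 - <<'E'
from h import *
for i in range(4):
    arm.get_image("side"); st=arm.read_state(); print(st["contact_force"].round(2),st["position"].round(1),st["gripper_width"])
E
```

```text
[ 0.61 -0.33 -6.99] [551.5   3.2 112.8] 52.58934287896853
[-0.34 -1.33 -6.61] [551.5   3.2 112.8] 52.554835712577706
[-0.89 -0.18 -6.72] [551.5   3.2 112.8] 52.84267501712262
[-0.59 -0.14 -6.64] [551.5   3.1 112.8] 52.41328789518307
```

The right tin weighs ~6.8 N (~0.7 kg), so it is the heavier one. I carry it to above the holder at (499.2, -311) and align the jaws with the holder (yaw −22.4°).

Emit:
drive_tool(
  motion=[
    [-5,-10,-2,0],
    [-5,-25,-4,0],
    [-5,-35,-6,0],
    [0,-40,-6.6,0],
    [0,-40,-6.6,0],
    [0,-40,-6.6,0],
    [0,-40,-6.6,0],
    [0,-38,-6.4,0],
    [0,-28,-4.6,0],
    [0,-18,-2.6,0],
  ],
)

```text
clock: 15.47
position: [498.4, -314.3, 128.0]
ee_rot: [0.001, 0.707, -0.001, 0.707]
contact_force: [-0.1, 1.0, -7.0]
gripper_width: 52.9
```

Emit:
drive_tool(
  motion=[
    [0,0,0,3.4],
    [0,0,0,5],
    [0,0,0,5],
    [0,0,0,5],
    [0,0,0,4],
    [0,0,0,0],
    [0,0,0,0],
    [0,0,0,0],
    [0,0,0,0],
  ],
)

```text
clock: 16.22
position: [499.7, -310.9, 127.9]
ee_rot: [0.137, 0.694, -0.137, 0.694]
contact_force: [0.1, -0.2, -6.7]
gripper_width: 52.8
```

```bash
python3 - <<'E'
from h import *
t=arm.get_image("top"); s=arm.get_image("side"); st=arm.read_state();print(st["position"],st["ee_rot"],st["contact_force"])
a=cv2.resize(t[165:265,390:490],None,fx=4,fy=4,interpolation=2); b=cv2.resize(s[70:170,243:343],None,fx=4,fy=4,interpolation=2)
cv2.imwrite("pics/h1.png",np.hstack([a,b])[:,:,::-1])
E
```

```text
[ 499.71553208 -310.88577928  127.8296897 ] [ 0.13689012  0.6937438  -0.13688867  0.69371617] [ 0.05271873 -0.23453998 -7.0291432 ]
```

View pics/h1.png

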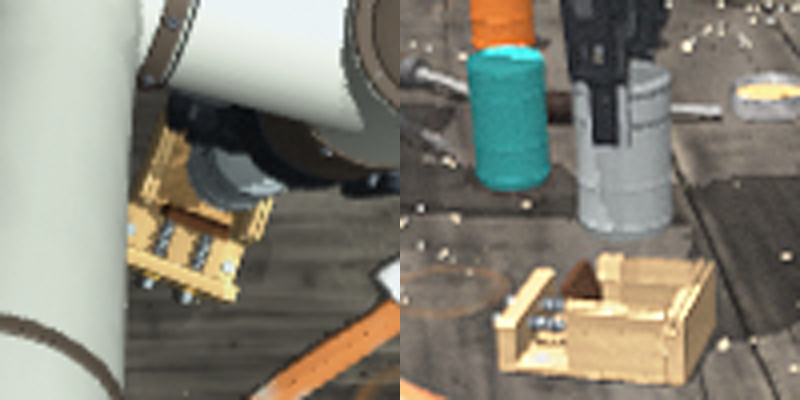

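```bash
python3 - <<'E'
from h import *
from math import *
th=radians(-22.4); X=np.array([cos(th),sin(th),0]);Y=np.array([-sin(th),cos(th),0])
g=lambda p:((p-[243,70]+.5)*4-.5+[400,0]).round(1)   # to side crop coords
C=np.array([498.3,-310.6,0])
for z in(78,79,122,166): 
    c=np.array([499.7,-310.9,z]); a=np.linspace(0,6.28,72); p=proj("side",c+27*np.c_[np.cos(a),np.sin(a),0*a]); q=g(p); print("tin",z,q[:,0].min(),q[:,0].max(),q[:,1].max())
for n,x,y,z in(("back near bottom",40.5,-40.5,0),("back near top",40.5,-40.5,42),("back far top",40.5,40.5,42),("post near bottom",-69.5,-40.5,0),("post near top",-69.5,-40.5,42),("post far top",-69.5,40.5,42),("near wall front bottom",-30,-40.5,0)):
    print(n,g(proj("side",C+x*X+y*Y+[0,0,z]))[0])
E
python3 - <<'E'
import cv2
im=cv2.imread("pics/h1.png")[:,400:]
cv2.imwrite("pics/h2.png",cv2.resize(im[180:400,80:340],None,fx=3,fy=2.7,interpolation=2))
E
```

```text
tin 78 580.5 675.8 239.5
tin 79 580.4 675.7 237.8
tin 122 576.2 673.5 164.0
tin 166 571.7 671.1 85.2
back near bottom [682.  381.8]
back near top [680. 314.]
back far top [712.4 257.3]
post near bottom [496.6 365.9]
post near top [491.  299.1]
post far top [533.8 244.3]
near wall front bottom [562.4 371.6]
```

View pics/h2.png

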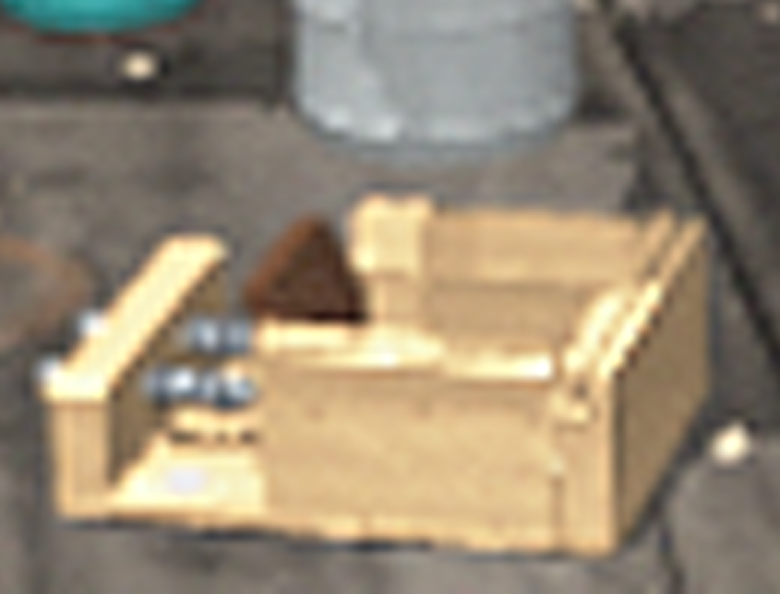

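```bash
cat > fit.py <<'E'
from h import *
from scipy.optimize import least_squares
f=lambda x,y:(410+(x+.5)/8-.5,182+(y+.5)/8-.5)
def s(u,v): x=80+(u+.5)/3-.5; y=180+(v+.5)/2.7-.5; return (243+(x+.5)/4-.5,70+(y+.5)/4-.5)
T=[((40.5,40.5,42),f(192,62)),((40.5,-40.5,42),f(425,150))]
T+=[((28.5,28.5,8.5),f(205,125)),((28.5,-28.5,8.5),f(350,185)),((-69.5,40.5,28),f(70,375)),((-69.5,-40.5,28),f(310,468))]
S=[((40.5,-40.5,0),s(612,550)),((40.5,-40.5,42),s(612,375)),((40.5,40.5,42),s(708,225)),((-69.5,-40.5,0),s(62,515)),((-69.5,-40.5,28),s(45,395))]
def pts(p,L):
    r=R.from_euler("z",p[2]); return r.apply([l[0] for l in L])+[p[0],p[1],0]
def res(p,cams):
    o=[]
    for c,L in cams: o.append((proj(c,pts(p,L))-[l[1] for l in L]).ravel())
    return np.concatenate(o)
for cams in([("top",T)],[("side",S)],[("top",T),("side",S)]):
    q=least_squares(res,[498,-310,-.39],args=(cams,),x_scale=[1,1,.01]); print([c[0] for c in cams],q.x[:2].round(1),np.degrees(q.x[2]).round(1)); print(q.fun.reshape(-1,2).round(1).tolist())
E
python3 fit.py
```

```text
['top'] [ 499.  -311.9] -22.4
[[0.1, -0.4], [0.8, -0.1], [-1.4, -0.2], [0.9, 0.0], [-0.0, 0.4], [-0.3, 0.3]]
['side'] [ 499.3 -316.3] -22.5
[[0.4, 0.7], [-0.1, -0.1], [0.0, -0.5], [-0.4, -0.1], [0.1, -0.1]]
['top', 'side'] [ 499.3 -312.6] -22.3
[[0.3, -0.5], [1.0, -0.3], [-1.2, -0.3], [1.1, -0.1], [0.3, 0.3], [0.1, 0.2], [0.2, -0.1], [-0.3, -0.8], [-0.3, -1.2], [-0.4, -0.7], [0.1, -0.7]]
```

Fits put the holder centre at (499.2, −312.8): the top view gives y −312, the weaker side view −316. I correct 1.8 mm along tool −y and 1.5 mm along tool +z, then lower to just above the mouth and feel my way in.

Emit:
drive_tool(
  motion=[
    [4,-1.8,1.5,0],
    [7,0,0,0],
    [8,0,0,0],
    [7,0,0,0],
    [5,0,0,0],
    [2,0,0,0],
    [0,0,0,0],
    [0,0,0,0],
  ],
)

```text
clock: 16.98
position: [500.6, -313.2, 94.8]
ee_rot: [0.137, 0.694, -0.137, 0.694]
contact_force: [0.4, -0.1, -6.3]
gripper_width: 52.6
```

Emit:
drive_tool(
  motion=[
    [1,0,0,0],
    [1,0,0,0],
    [1,0,0,0],
    [1,0,0,0],
    [0,0,0,0],
    [0,0,0,0],
  ],
)

```text
clock: 17.48
position: [500.4, -313.1, 90.8]
ee_rot: [0.137, 0.694, -0.137, 0.694]
contact_force: [-0.1, 0.2, -6.7]
gripper_width: 52.5
```

Emit:
drive_tool(
  motion=[
    [1,0,0,0],
    [1,0,0,0],
    [1,0,0,0],
    [0,0,0,0],
    [0,0,0,0],
  ],
)

```text
clock: 17.9
position: [500.4, -313.1, 87.7]
ee_rot: [0.137, 0.694, -0.137, 0.694]
contact_force: [-0.7, -0.4, -6.0]
gripper_width: 52.7
```

Emit:
drive_tool(
  motion=[
    [1,0,0,0],
    [1,0,0,0],
    [1,0,0,0],
    [0,0,0,0],
    [0,0,0,0],
  ],
)

```text
clock: 18.32
position: [500.4, -313.1, 84.7]
ee_rot: [0.137, 0.694, -0.137, 0.694]
contact_force: [0.1, -0.4, -7.4]
gripper_width: 53.0
```

Emit:
drive_tool(
  motion=[
    [1,0,0,0],
    [1,0,0,0],
    [1,0,0,0],
    [0,0,0,0],
    [0,0,0,0],
  ],
)

```text
clock: 18.73
position: [500.4, -313.1, 81.7]
ee_rot: [0.137, 0.694, -0.137, 0.694]
contact_force: [0.6, -0.5, -6.9]
gripper_width: 52.8
```

Emit:
drive_tool(
  motion=[
    [1,0,0,0],
    [1,0,0,0],
    [1,0,0,0],
    [0,0,0,0],
    [0,0,0,0],
  ],
)

```text
clock: 19.15
position: [500.6, -313.2, 78.8]
ee_rot: [0.137, 0.694, -0.137, 0.694]
contact_force: [-0.3, 0.1, -6.3]
gripper_width: 52.6
```

Emit:
drive_tool(
  motion=[
    [1,0,0,0],
    [1,0,0,0],
    [0,0,0,0],
    [0,0,0,0],
  ],
)

```text
clock: 19.48
position: [501.0, -313.3, 77.1]
ee_rot: [0.137, 0.693, -0.137, 0.694]
contact_force: [1.2, -1.8, -5.7]
gripper_width: 52.8
```

The cheek is engaging, with a small +x push. I carry on pressing gently.

Emit:
drive_tool(
  motion=[
    [1,0,0,0],
    [1,0,0,0],
    [1,0,0,0],
    [0,0,0,0],
    [0,0,0,0],
  ],
)

```text
clock: 19.9
position: [501.6, -313.5, 75.1]
ee_rot: [0.137, 0.693, -0.137, 0.695]
contact_force: [1.9, 0.1, 1.8]
gripper_width: 52.8
```

Emit:
drive_tool(
  motion=[
    [1,0,0,0],
    [1,0,0,0],
    [0,0,0,0],
    [0,0,0,0],
  ],
)

```text
clock: 20.23
position: [501.4, -313.2, 72.6]
ee_rot: [0.137, 0.693, -0.137, 0.695]
contact_force: [2.3, 1.8, 3.3]
gripper_width: 53.1
```

Emit:
drive_tool(
  motion=[
    [1,0,0,0],
    [1,0,0,0],
    [1,0,0,0],
    [0,0,0,0],
    [0,0,0,0],
  ],
)

```text
clock: 20.65
position: [500.8, -312.9, 68.1]
ee_rot: [0.137, 0.694, -0.137, 0.694]
contact_force: [5.2, 2.1, -0.9]
gripper_width: 52.7
```

Emit:
drive_tool(
  motion=[
    [1,0,0,0],
    [1,0,0,0],
    [1,0,0,0],
    [0,0,0,0],
    [0,0,0,0],
  ],
)

```text
clock: 21.07
position: [500.8, -313.0, 65.5]
ee_rot: [0.137, 0.693, -0.137, 0.694]
contact_force: [5.0, 1.7, 0.5]
gripper_width: 52.3
```

Emit:
drive_tool(
  motion=[
    [1,0,0,0],
    [1,0,0,0],
    [1,0,0,0],
    [0,0,0,0],
    [0,0,0,0],
  ],
)

```text
clock: 21.48
position: [500.9, -312.9, 62.6]
ee_rot: [0.137, 0.693, -0.137, 0.694]
contact_force: [4.0, 3.2, 0.6]
gripper_width: 52.7
```

Emit:
drive_tool(
  motion=[
    [1,0,0,0],
    [1,0,0,0],
    [1,0,0,0],
    [0,0,0,0],
    [0,0,0,0],
  ],
)

```text
clock: 21.9
position: [500.9, -313.0, 59.7]
ee_rot: [0.137, 0.693, -0.137, 0.694]
contact_force: [4.3, 2.6, 1.0]
gripper_width: 52.7
```

Emit:
drive_tool(
  motion=[
    [1,0,0,0],
    [0,0,0,0],
    [0,0,0,0],
  ],
)

```text
clock: 22.15
position: [500.9, -313.0, 58.8]
ee_rot: [0.137, 0.693, -0.137, 0.694]
contact_force: [4.7, 1.4, 1.0]
gripper_width: 52.9
```

Emit:
drive_tool(
  motion=[
    [0.7,0,0,0],
    [0,0,0,0],
    [0,0,0,0],
  ],
)

```text
clock: 22.4
position: [501.0, -313.1, 58.6]
ee_rot: [0.137, 0.693, -0.137, 0.694]
contact_force: [3.7, 3.8, 4.0]
gripper_width: 52.7
```

Emit:
drive_tool(
  motion=[
    [0.7,0,0,0],
    [0,0,0,0],
    [0,0,0,0],
  ],
)

```text
clock: 22.65
position: [501.1, -313.1, 58.5]
ee_rot: [0.137, 0.693, -0.137, 0.694]
contact_force: [3.5, 4.1, 6.8]
gripper_width: 52.6
```

Emit:
drive_tool(
  motion=[
    [0.5,0,0,0],
    [0,0,0,0],
    [0,0,0,0],
  ],
)

```text
clock: 22.9
position: [501.2, -313.1, 58.5]
ee_rot: [0.137, 0.693, -0.137, 0.694]
contact_force: [2.4, 4.7, 9.2]
gripper_width: 52.7
```

Motion stopped at 58.5 with the force rising. That equals the bench grasp height of 50.0 plus 8.5, so it is on the floor. I press slightly more to confirm.

Emit:
drive_tool(
  motion=[
    [0.7,0,0,0],
    [0.7,0,0,0],
    [0,0,0,0],
    [0,0,0,0],
  ],
)

```text
clock: 23.23
position: [501.3, -313.2, 58.4]
ee_rot: [0.137, 0.693, -0.137, 0.695]
contact_force: [1.6, 6.2, 16.5]
gripper_width: 52.9
```

It is firmly on the floor. I ease the press, open and rise.

Emit:
drive_tool(
  motion=[
    [-1,0,0,0],
    [-1,0,0,0],
    [0,0,0,0],
    [0,0,0,0],
  ],
)

```text
clock: 23.57
position: [501.2, -313.2, 58.5]
ee_rot: [0.137, 0.693, -0.137, 0.694]
contact_force: [3.6, 3.7, 7.9]
gripper_width: 52.6
```

Emit:
drive_tool(
  motion=[
    [0,0,0,0],
    [0,0,0,0],
    [0,0,0,0],
    [0,0,0,0],
    [0,0,0,0],
    [0,0,0,0],
    [0,0,0,0],
    [0,0,0,0],
    [0,0,0,0],
    [0,0,0,0],
  ],
  grip=85,
)

```text
clock: 24.4
position: [500.4, -313.1, 57.5]
ee_rot: [0.137, 0.694, -0.137, 0.694]
contact_force: [0.4, -0.0, 1.2]
gripper_width: 85.0
```

Emit:
drive_tool(
  motion=[
    [-4,0,0,0],
    [-8,0,0,0],
    [-14,0,0,0],
    [-18,0,0,0],
    [-20,0,0,0],
    [-20,0,0,0],
    [-20,0,0,0],
    [-20,0,0,0],
    [-20,0,0,0],
    [-10,0,0,0],
  ],
)

```text
clock: 25.23
position: [501.5, -313.7, 215.4]
ee_rot: [0.136, 0.692, -0.137, 0.696]
contact_force: [0.5, 0.2, 0.8]
gripper_width: 84.9
```

Emit:
drive_tool(
  motion=[
    [0,-20,-10,0],
    [0,-25,-15,0],
    [0,-25,-15,0],
    [0,-25,-15,0],
    [0,-25,-15,0],
    [0,-25,-10,0],
    [0,-25,-10,0],
    [0,-20,-10,0],
    [0,0,0,0],
    [0,0,0,0],
  ],
)

```text
clock: 26.07
position: [334.8, -451.2, 211.5]
ee_rot: [0.138, 0.694, -0.138, 0.694]
contact_force: [-0.7, -0.6, -0.6]
gripper_width: 85.2
```

```bash
python3 - <<'E'
from h import *
t=arm.get_image("top"); s=arm.get_image("side"); st=arm.read_state();print(st["position"],st["clock"],st["contact_force"])
o=np.zeros((600,800,3),np.uint8)
o[:300,:480]=t[100:300,180:500][:,:,:][:, :] if 0 else cv2.resize(t[100:300,180:500],(480,300))
b=cv2.resize(s[30:180,200:400],(800,600),interpolation=2); o[300:600,400:800]=cv2.resize(s[30:180,200:400],(400,300)); 
o[300:600,0:400]=cv2.resize(s[95:170,245:345],(400,300),interpolation=2); o[:300,480:800]=cv2.resize(t[180:255,400:480],(320,300),interpolation=2)
cv2.imwrite("pics/f1.png",o[:,:,::-1])
E
```

```text
[ 335.90632289 -450.46249577  211.540279  ] 26.1667 [-0.2514279  -0.03406791 -0.07266419]
```

View pics/f1.png

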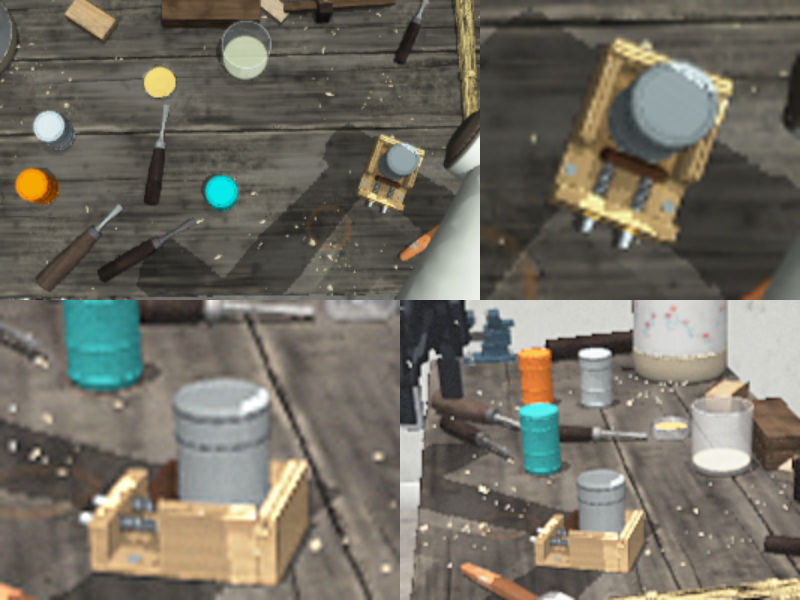

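The heavy tin stands upright in the well at (222,440) with the cheek pushed back. The light tin is in its original place, and the chisel, wax tin, glass and look-alikes have not moved. I'm handing in.

```bash
python3 -c "
from bench import arm
print(arm.job_done())"
```

```text
the job is handed in; nothing more can be done
None
```

The heavier tin, the right one, is fully home in the holder, and the lighter left tin stands upright back in its place. The job was handed in at about 26 s.

- **Hefting:** I lifted the left tin about 63 mm, felt about 3 N (roughly 0.3 kg), and set it back. I then lifted the right tin about 63 mm and felt about 6.8 N (roughly 0.7 kg).
- **Seating:** I pressed the right tin past the cheek in steps of 1 mm or less. It stopped 8.5 mm above the height at which I had gripped it on the bench, which is the floor height. Pressing further raised the force to 16.5 N, slightly above the stated 5–15 N, with no more movement.
- **Last pictures:** Both tins are upright, the cheek is held back, and the gripper is clear. The chisel, wax tin, glass and the orange and turquoise look-alikes have not visibly moved.
- **Disagreement:** The two cameras differed by about 4 mm on the holder's y position. I aimed in between, nearer the top view, and the tin went in without jamming. I did not measure the seated height from the images; it rests on the force and the tool height.

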